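Find the loose dust lid and press it home

ROBOT

A 6-joint arm with a two-finger parallel gripper is mounted at the origin on the work surface. World frame = base frame: x ahead of the robot, y to its left, z up, the work surface at z = 0. Lengths are in m, angles in rad, forces in N, time in s.
With the tool pointing down it reaches from about 0.25 to 0.775 m from the base axis. Payload 4 kg.
Tool frame: the origin (TCP) lies at the centre of the arm's flange, where the gripper is bolted on; the fingertips stand env.tcp_to_tips ahead of it and the grasp point (between the pads) lies 180 mm ahead of it (env.tcp_to_tips is the distance from the TCP to the fingertips, in m); z points along the fingers, y is the line along which they close (so a half turn about z gives the same grasp; the last joint's range is limited). The gripper opens to 94 mm and grips with 3 to 60 N. Pads are 16 mm wide; open, the fingers measure 119 mm over their backs; the gripper's body (75 mm by 177 mm) begins 78 mm behind the grasp point.
Start: joints at [1.187, 0.087, 1.371, -0, 1.684, -0.103], TCP at [0.152, 0.528, 0.405] pointing down, gripper open.
Joint ranges: [-3.1, 3.1], [-0.76, 2.03], [0.27, 2.55], [-1.08, 4.22], [0.17, 2.65], [-2.57, 2.57]. Speed limits (rad/s): [2.79, 2.79, 3.14, 3.14, 3.14, 3.14].

INTERFACE

Orientations are given as a unit quaternion [w, x, y, z].
In Python, from bench import env, capture, calibration, workorder, look_for gives the robot as it stands.
- The arm moves only by the shell command python3 -m handwheel 'ROWS' [FORCE]. ROWS is text: rows parted by semicolons, each of 7 numbers parted by spaces: the shift along the tool's x, y, z in mm, then the turn, a rotation vector about the tool's x, y, z in degrees, then the opening, from 0 (shut) to 1 (fully open). A call has exactly 10 rows; each row shifts and turns the commanded pose from where the row before left it, along the tool's axes as they then stand; what a row does not reach is not made up. A row lasts 1/12 s, in which the tool goes at most 41.7 mm and 7.16 degrees, less where a joint would pass 70% of its speed; a pose out of reach is approached as far as the arm can. A call with a gripper value outside its range is refused whole. The fingers move at their own pace and stop on an object; FORCE is the grip in N (left out, the last holds). Time passes only in rows, so rows that do not move let the fingers close, or fill a call up. It gives the time, the measured TCP pose, the force, the opening and the grip force at its end, in the units of the state.
- env.state(): the state, without advancing time (a new reading comes with each control period).
- capture(name): name is "scene" or "side" or "wrist"; returns (picture, depth): 400x640x3 uint8, red, green, blue; 400x640 float32, m along the optical axis (not along the pixel's ray), 0 where there is no reading.
- calibration(name): a dict with "mtx" (3x3 intrinsics, pixels), "T" (4x4, takes a point from camera to world coordinates). Camera axes: x right, y down, z forward; pixel columns grow to the right and rows downward; lengths in m; the calibration is good to about 2 mm. A picture is of the moment at which its call begins: read the wrist's pose just before it. calibration takes no time and is no camera call; for the wrist camera it gives the pose at the moment of the call.
- workorder.hand_in(): hands the job in; it is judged then, once.
Trained networks look in the newest picture that a camera, given by its name, has taken for a name from the list of things; names that differ only in an ending like _2 or _b are one class to them, and where a whole thing is asked for, a point or a joint stands for the part that bears it (a point fixed in the world has none). Each returns a list of dicts, best first, with "score" (0 to 1); they miss things now and then, are a little off and sometimes report something else, mostly with a low value. They report only what shows in the picture. A call takes as long as a camera call.
- look_for(target, camera): "extent" ([centre column, centre row, width, height] in pixels, round what is visible of it).
The state is a dict: "t": time; "joint_positions": joint angles; "qvel": joint speeds; "joint_efforts": joint torques, N m; "tool_pos": TCP position; "tcp_rot": TCP orientation; "force": force on the tool from outside, world axes, zero at the start; "moment": the same for the moment, N m; "gripper_width": finger opening in m; "finger_force": force on a finger pad.
Only numpy, scipy, OpenCV 4.12 (cv2) and the standard library are available. Lean on these libraries where they do the work, as an engineer would, in place of code of your own. Each camera call takes 0.05 s, during which the arm holds its last target. There are 200 camera calls.

TASK

One of the five round dial boxes in the white tray has a lid that is not pressed on properly: it looks like the others, but it rocks under a fingertip. Feel the lids with light presses near the rim until you find it, then press that lid down in the middle until it is fully home. Press only lightly on the lids that are already shut, and do not lift, tip or shift the boxes or anything else on the bench.

Things in the scene. Friction and masses are not known exactly. Their poses are not given: they have to be found in the camera images.
- tray: white stock tray fixed on the bench, 132 mm (its x) by 196 mm (its y), 18 mm high, with two rows of three square compartments (60 mm inside) centred 32 mm (x) and 0 or 64 mm (y) from the origin, under its centre. Five hold dial boxes, one a watch case. Foam lies under each: a pressed box sinks straight about 0.25 mm per newton, at most 8 mm, and comes back
- box_1: round white dial box, loose in its tray compartment, orange dial inside; 54 mm across, 24 mm high, with a flat press-on lid 60 mm across (blue-grey rim, clear window 45 mm across sunk 1 mm, 11 mm skirt); 0.07 to 0.12 kg with its lid. Origin: centre of its underside, z up. Top of a lid that is home: 27 mm above the origin; of the loose lid: 30.5 mm. One of box_1 to box_5, not told which, has the loose lid
- box_2: round white dial box, loose in its tray compartment, orange dial inside; 54 mm across, 24 mm high, with a flat press-on lid 60 mm across (blue-grey rim, clear window 45 mm across sunk 1 mm, 11 mm skirt); 0.07 to 0.12 kg with its lid. Origin: centre of its underside, z up. Top of a lid that is home: 27 mm above the origin; of the loose lid: 30.5 mm. One of box_1 to box_5, not told which, has the loose lid
- box_3: round white dial box, loose in its tray compartment, orange dial inside; 54 mm across, 24 mm high, with a flat press-on lid 60 mm across (blue-grey rim, clear window 45 mm across sunk 1 mm, 11 mm skirt); 0.07 to 0.12 kg with its lid. Origin: centre of its underside, z up. Top of a lid that is home: 27 mm above the origin; of the loose lid: 30.5 mm. One of box_1 to box_5, not told which, has the loose lid
- box_4: round white dial box, loose in its tray compartment, orange dial inside; 54 mm across, 24 mm high, with a flat press-on lid 60 mm across (blue-grey rim, clear window 45 mm across sunk 1 mm, 11 mm skirt); 0.07 to 0.12 kg with its lid. Origin: centre of its underside, z up. Top of a lid that is home: 27 mm above the origin; of the loose lid: 30.5 mm. One of box_1 to box_5, not told which, has the loose lid
- box_5: round white dial box, loose in its tray compartment, orange dial inside; 54 mm across, 24 mm high, with a flat press-on lid 60 mm across (blue-grey rim, clear window 45 mm across sunk 1 mm, 11 mm skirt); 0.07 to 0.12 kg with its lid. Origin: centre of its underside, z up. Top of a lid that is home: 27 mm above the origin; of the loose lid: 30.5 mm. One of box_1 to box_5, not told which, has the loose lid
- lid_1 (a joint): how far the lid of box_1 has been pushed down along its box since the start, in m. Reads 0 at the start for all five lids, the loose one too, and does not show tipping. A shut lid neither sinks into its box nor tips. The loose one is home at 0.0035. Pressing lightly near the rim (a few newtons, always below 14 N) tells them apart
- lid_2 (a joint): the same for box_2. The loose lid, pressed near its rim on any side, tips: 2 to 3 N tip it fully, by 0.13 rad (that rim drops some 3 mm, the far side rises) and levels itself when let go
- lid_3 (a joint): the same for box_3. The loose lid, pressed within some 5 mm of its centre, starts down at about 9 N and is home, 3.5 mm down, at about 17 N (25 N is ample, over 45 N too much); it stays where it is left and, once home, no longer rocks. Pressing near its rim only tips it
- lid_4 (a joint): the same for box_4
- lid_5 (a joint): the same for box_5
- case_in_tray: a bare steel watch case, 43 mm across, 10 mm high, lying in the sixth compartment of the tray; origin under its centre
- bare_case: another bare steel watch case, 43 mm across, 10 mm high, on the green mat; origin under its centre
- cushion: black rubber casing cushion, a disc 64 mm across and 22 mm high; origin under its centre
- tweezers: brass tweezers lying on the mat, 136 mm long, 9 mm high; origin under their middle, tips towards their +x
- loupe: black eye loupe, 41 mm across, 30 mm high; origin under its centre
- blower: pink rubber dust blower standing upright, 58 mm across, 85 mm high; origin under its centre
- screwdriver: fine steel screwdriver lying down, 117 mm long, 9 mm high; origin under its middle, blade towards its +x

How it is judged:
By the outcome, as a careful person would: the job done as asked, in the order asked, and still so for the second after the job is handed in, with the robot touching nothing.
It also fails if it takes over 58 s, if anything falls off the work surface, if the arm or the gripper's body presses on something with over 40 N, if the wrist force passes 120 N, or if a joint passes its speed limit or range.

## Working session

There is one attempt and no reset: what is moved stays moved. The work goes in short steps, Python scripts to look and compute and a shell command to move; the robot and the scene stay as the last step left them, time stands still between calls to the robot, and variables do not carry over. Pictures are saved under pics/ and viewed, at most 10 in all, crops included, and the job is handed in when it is done.

```bash
mkdir -p pics; ls; cat > h.py <<'E'
import numpy as np,cv2
from bench import env,capture,calibration,workorder,look_for
from scipy.spatial.transform import Rotation as R
def world(cam,u,v,d):
    c=calibration(cam);K=c["mtx"];T=c["T"]
    p=np.linalg.inv(K)@np.array([u,v,1.])*d
    return (T@np.append(p,1))[:3]
E
python3 - <<'E'
from h import *
s=env.state();print(s,env.tcp_to_tips)
im,d=capture("scene");cv2.imwrite("pics/s1.png",im[:,:,::-1])
r=look_for("box_1","scene")
for b in r:
    u,v,w,h=b["extent"];dd=np.median(d[int(v)-2:int(v)+3,int(u)-2:int(u)+3]);print(round(b["score"],2),np.round(b["extent"]),np.round(world("scene",u,v,dd),3))
r=look_for("tray","scene");print(r[:2])
E
```

```text
pics
{'t': 0.0, 'joint_positions': array([ 1.18687994e+00,  8.79585553e-02,  1.37222131e+00,  1.87180467e-05,
        1.68362987e+00, -1.03072547e-01]), 'qvel': array([-8.36934735e-04, -4.85999248e-04, -1.31092716e-03, -8.88705574e-05,
        1.41361047e-04, -9.13299392e-05]), 'joint_efforts': array([ 1.92591098e-03, -3.40176451e+01, -3.02432513e+01,  7.18710688e-02,
        3.29413265e-02, -1.76400563e-04]), 'tool_pos': array([0.15238716, 0.52835265, 0.40351848]), 'tcp_rot': array([-2.76290366e-04,  1.39959777e-01,  9.90156569e-01, -1.07359755e-03]), 'force': array([0.11124259, 0.45476559, 0.43940873]), 'moment': array([-0.02375582,  0.07971631, -0.03132867]), 'finger_force': 0.0, 'gripper_width': 0.09412965087322822} 0.1992
0.95 [320. 221.  29.  24.] [0.548 0.068 0.035]
0.85 [289. 206.  27.  22.] [ 0.576 -0.018  0.035]
0.74 [282. 193.  22.  23.] [ 0.561 -0.075  0.033]
0.7 [305. 189.  26.  24.] [ 0.509 -0.047  0.039]
[{'extent': [302.8, 216.2, 70.2, 54.5], 'score': 0.74}]
```

View pics/s1.png

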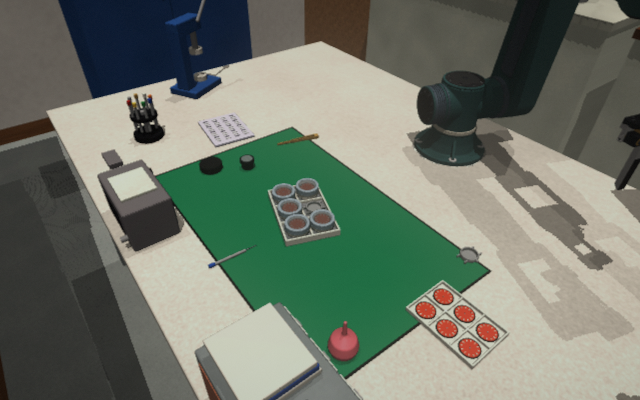

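The scene shows the tray at about (303, 216), roughly (0.54, 0) in the world, with the watch case at about (315, 208). I'll go above the tray with the fingers shut and look with the wrist camera.

```bash
python3 -m handwheel '-20 -15 0 0 0 0 0;-31 -24 0 0 0 0 0;-31 -24 0 0 0 0 0;-31 -24 0 0 0 0 0;-31 -24 0 0 0 0 0;-31 -24 0 0 0 0 0;-31 -24 0 0 0 0 0;-31 -24 0 0 0 0 0;-31 -24 0 0 0 0 0;-31 -24 0 0 0 0 0' 20
python3 -m handwheel '-31 -24 0 0 0 0 0;-31 -24 0 0 0 0 0;-31 -24 0 0 0 0 0;-31 -24 0 0 0 0 0;-31 -24 0 0 0 0 0;-31 -24 0 0 0 0 0;-20 -15 0 0 0 0 0;-10 -8 0 0 0 0 0;0 0 0 0 0 0 0;0 0 0 0 0 0 0'
python3 - <<'E'
from h import *
im,d=capture("wrist");cv2.imwrite("pics/w1.png",im[:,:,::-1]);np.save("w1.npy",d)
s=env.state();print(s["t"],s["tool_pos"],s["tcp_rot"],s["force"],calibration("wrist"))
for b in look_for("box_1","wrist"):
    u,v,w,h=b["extent"];dd=np.median(d[int(v)-2:int(v)+3,int(u)-2:int(u)+3]);print(round(b["score"],2),np.round(b["extent"]),np.round(world("wrist",u,v,dd),4))
E
```

```text
t: 0.98
tool_pos: [0.3762, 0.2219, 0.4045]
tcp_rot: [0.0, 0.14, 0.99, 0.0]
force: [0.3, 0.5, -0.9]
gripper_width: 0.0307
finger_force: 0.0
t: 1.82
tool_pos: [0.5368, 0.0036, 0.4042]
tcp_rot: [-0.001, 0.14, 0.99, 0.0]
force: [0.2, 0.2, -1.0]
gripper_width: 0.0008
finger_force: 0.0
1.8667 [0.53644005 0.00428912 0.40450436] [-5.67506260e-04  1.39487862e-01  9.90223520e-01  4.42139419e-04] [1.18522526 0.32820078 1.01482041] {'mtx': array([[326.77643117,   0.        , 317.92673134],
       [  0.        , 326.77643117, 200.21077455],
       [  0.        ,   0.        ,   1.        ]]), 'T': array([[ 2.75459461e-01,  9.22127459e-01,  2.71667138e-01,
         4.56200964e-01],
       [ 9.61312642e-01, -2.64319386e-01, -7.75452577e-02,
         2.66814295e-02],
       [ 3.00279674e-04,  2.82517629e-01, -9.59262060e-01,
         3.84959437e-01],
       [ 0.00000000e+00,  0.00000000e+00,  0.00000000e+00,
         1.00000000e+00]])}
0.94 [367. 165.  57.  52.] [0.5311 0.0608 0.0364]
0.75 [359. 221.  56.  51.] [0.5914 0.0368 0.0363]
0.67 [247. 162.  57.  57.] [ 0.4921 -0.0613  0.0399]
0.67 [250. 216.  51.  51.] [ 0.5524 -0.0799  0.0365]
0.64 [308. 216.  56.  50.] [ 0.5692 -0.0169  0.0368]
```

View pics/w1.png

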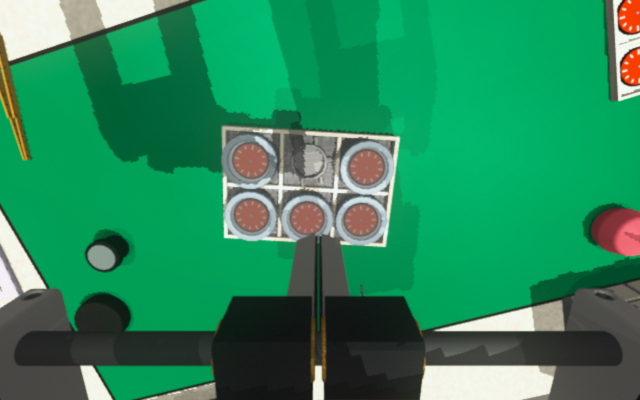

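The wrist picture shows five boxes, with the case in the middle of the upper row at (312, 160). The lid at (247, 162) reads about 3.5 mm higher than the others, so I'll feel that one first. I'll refine its centre from the depth.

```bash
python3 - <<'E'
from h import *
d=np.load("w1.npy");c=calibration("wrist");K,T=c["mtx"],c["T"]
v,u=np.mgrid[:400,:640];P=np.stack([(u-K[0,2])/K[0,0]*d,(v-K[1,2])/K[1,1]*d,d],-1)@T[:3,:3].T+T[:3,3]
s=env.state();t=R.from_quat(np.roll(s["tcp_rot"],-1)).as_matrix()
for x,y in [(.492,-.061),(.531,.061),(.591,.037),(.552,-.08),(.569,-.017)]:
    r=np.hypot(P[...,0]-x,P[...,1]-y);m=(r<.036)&(P[...,2]>.03)&(d>0)
    q=P[m];(cx,cy),rad=cv2.minEnclosingCircle((q[:,:2]*1000).astype(np.float32))
    rr=np.hypot(q[:,0]-cx/1e3,q[:,1]-cy/1e3)
    rim=np.median(q[(rr>.023)&(rr<.028),2])
    dv=np.array([cx/1e3,cy/1e3,rim])-s["tool_pos"]
    print(np.round([cx,cy,rad],1),"mean",np.round(q[:,:2].mean(0)*1e3,1),"rim z",round(rim,4),"win z",round(np.median(q[rr<.02,2]),4),"tool shift mm",np.round(t.T@dv*1e3,1))
E
```

```text
[495.9 -58.9  33.5] mean [494.6 -53.5] rim z 0.3146 win z 0.3171 tool shift mm [ 21.3 -72.3  90.2]
[532.1  57.4  34. ] mean [528.1  63.7] rim z 0.3137 win z 0.3197 tool shift mm [18.5 49.5 91.2]
[588.2  35.6  34.7] mean [589.4  37.6] rim z 0.0366 win z 0.0363 tool shift mm [-41.6  43.8 368.1]
[550.4 -76.7  34. ] mean [550.2 -79.1] rim z 0.0367 win z 0.0363 tool shift mm [-36.2 -74.6 368. ]
[568.9 -16.3  35.5] mean [569.7 -17.9] rim z 0.0367 win z 0.0363 tool shift mm [-37.4 -11.3 368. ]
```

```bash
python3 - <<'E'
from h import *
d=np.load("w1.npy");c=calibration("wrist");K,T=c["mtx"],c["T"]
v,u=np.mgrid[:400,:640];P=np.stack([(u-K[0,2])/K[0,0]*d,(v-K[1,2])/K[1,1]*d,d],-1)@T[:3,:3].T+T[:3,3]
s=env.state();t=R.from_quat(np.roll(s["tcp_rot"],-1)).as_matrix()
for x,y in [(.492,-.061),(.531,.061),(.591,.037),(.552,-.08),(.569,-.017)]:
    for k in range(5):
        m=(np.hypot(P[...,0]-x,P[...,1]-y)<.032)&(P[...,2]>.033)&(P[...,2]<.05); q=P[m]; x,y=q[:,:2].mean(0)
    (cx,cy),rad=cv2.minEnclosingCircle((q[:,:2]*1000).astype(np.float32))
    rr=np.hypot(q[:,0]-x,q[:,1]-y);rim=np.median(q[(rr>.024)&(rr<.028),2])
    print(np.round([x,y,rad/1e3],4),"n",len(q),np.round([cx,cy],1),"rim",round(rim,4),"win",round(np.median(q[rr<.02,2]),4),"tool shift",np.round(t.T@(np.array([x,y,rim])-s["tool_pos"])*1e3,1))
E
```

```text
[ 0.492  -0.0599  0.0299] n 2442 [492.7 -60.6] rim 0.0407 win 0.0397 tool shift [ 24.6 -74.5 364.1]
[0.534  0.059  0.0305] n 2333 [535.3  58.5] rim 0.0371 win 0.0361 tool shift [ 17.   51.3 367.7]
[0.5909 0.0385 0.0312] n 2048 [590.3  38.5] rim 0.0371 win 0.0363 tool shift [-43.4  47.4 367.7]
[ 0.5515 -0.08    0.0298] n 2073 [552.3 -80.6] rim 0.0372 win 0.0363 tool shift [-38.2 -77.4 367.5]
[ 0.5702 -0.0197  0.0299] n 1863 [573.6 -20.4] rim 0.037 win 0.0363 tool shift [-39.5 -14.4 367.8]
```

```bash
python3 -m handwheel '3 -6 8 0 0 0 0;6 -9 17 0 0 0 0;6 -9 17 0 0 0 0;6 -9 17 0 0 0 0;6 -9 17 0 0 0 0;6 -9 17 0 0 0 0;6 -9 17 0 0 0 0;6 -9 17 0 0 0 0;3 -5 15 0 0 0 0;0 0 8 0 0 0 0'
python3 -m handwheel '0 0 5 0 0 0 0;0 0 3 0 0 0 0;0 0 2 0 0 0 0;0 0 0 0 0 0 0;0 0 0 0 0 0 0;0 0 0 0 0 0 0;0 0 0 0 0 0 0;0 0 0 0 0 0 0;0 0 0 0 0 0 0;0 0 0 0 0 0 0'
python3 - <<'E'
from h import *
im,d=capture("wrist");cv2.imwrite("pics/w2.png",im[:,:,::-1])
s=env.state();print(s["tool_pos"],s["force"],s["moment"])
E
```

```text
t: 2.75
tool_pos: [0.4681, -0.0538, 0.2524]
tcp_rot: [-0.002, 0.14, 0.99, 0.0]
force: [0.7, 0.4, 0.3]
gripper_width: 0.0003
finger_force: 0.0
t: 3.58
tool_pos: [0.4704, -0.0545, 0.2448]
tcp_rot: [0.0, 0.14, 0.99, 0.0]
force: [0.1, -0.1, 0.0]
gripper_width: 0.0006
finger_force: 0.0
[ 0.47035667 -0.05449662  0.24472795] [ 0.40729207 -0.75221137 -0.15431275] [-0.00438564  0.05495516  0.02252412]
```

View pics/w2.png

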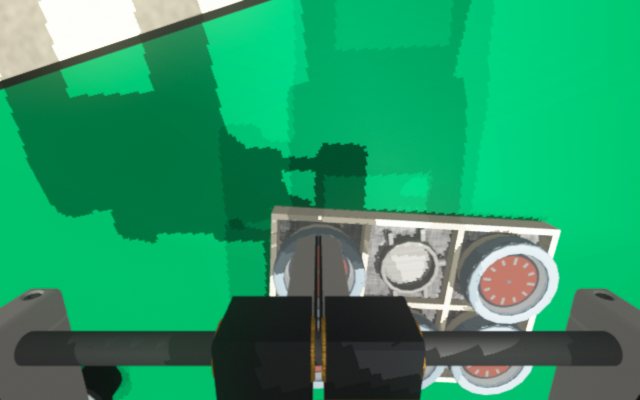

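The tip stands over the near rim of the suspect lid, at about (318, 240), as planned. Next is a slow press on the rim.

```bash
python3 -m handwheel '0 0 2 0 0 0 0;0 0 2 0 0 0 0;0 0 1 0 0 0 0;0 0 0.5 0 0 0 0;0 0 0.5 0 0 0 0;0 0 0.5 0 0 0 0;0 0 0 0 0 0 0;0 0 0 0 0 0 0;0 0 0 0 0 0 0;0 0 0 0 0 0 0'
python3 -m handwheel '0 0 0.5 0 0 0 0;0 0 0.5 0 0 0 0;0 0 0 0 0 0 0;0 0 0 0 0 0 0;0 0 0 0 0 0 0;0 0 0 0 0 0 0;0 0 0 0 0 0 0;0 0 0 0 0 0 0;0 0 0 0 0 0 0;0 0 0 0 0 0 0'
```

```text
t: 4.47
tool_pos: [0.4704, -0.0545, 0.2383]
tcp_rot: [0.0, 0.14, 0.99, 0.0]
force: [-0.7, -0.3, 0.9]
gripper_width: 0.0009
finger_force: 0.5
t: 5.3
tool_pos: [0.4704, -0.0545, 0.2372]
tcp_rot: [0.0, 0.14, 0.99, 0.0]
force: [-0.7, 1.3, 1.6]
gripper_width: 0.0007
finger_force: 1.0
```

```bash
python3 -m handwheel '0 0 0.5 0 0 0 0;0 0 0.5 0 0 0 0;0 0 0 0 0 0 0;0 0 0 0 0 0 0;0 0 0 0 0 0 0;0 0 0 0 0 0 0;0 0 0 0 0 0 0;0 0 0 0 0 0 0;0 0 0 0 0 0 0;0 0 0 0 0 0 0'
python3 - <<'E'
from h import *
im,d=capture("wrist")
c=calibration("wrist");K,T=c["mtx"],c["T"]
v,u=np.mgrid[:400,:640];P=np.stack([(u-K[0,2])/K[0,0]*d,(v-K[1,2])/K[1,1]*d,d],-1)@T[:3,:3].T+T[:3,3]
q=P[(np.hypot(P[...,0]-.492,P[...,1]+.06)<.031)&(P[...,2]>.033)&(P[...,2]<.05)]
A=np.c_[q[:,:2]-[.492,-.06],np.ones(len(q))];print(len(q),np.linalg.lstsq(A,q[:,2],rcond=None)[0],env.state()["force"])
print(q[:,:2].min(0),q[:,:2].max(0))
E
```

```text
t: 6.13
tool_pos: [0.4703, -0.0545, 0.2362]
tcp_rot: [0.0, 0.14, 0.99, 0.0]
force: [-1.3, 0.6, 3.7]
gripper_width: 0.0001
finger_force: 1.6
1786 [ 0.06880494 -0.01939469  0.03858604] [-0.96116905 -0.06389725  3.34586334]
[ 0.46163429 -0.0904424 ] [ 0.51881379 -0.03155409]
```

The lid tips (about 0.07 rad in the depth fit, only 1.6 N at 2.7 mm travel, stiffening at the end), so it is the loose one. I'll lift, move to its centre, and re-measure there.

```bash
python3 -m handwheel '0 0 -2 0 0 0 0;0 0 -4 0 0 0 0;0 0 -5 0 0 0 0;-4 0.2 0 0 0 0 0;-7 0.2 0 0 0 0 0;-7 0.2 0 0 0 0 0;-4 0.2 0 0 0 0 0;-1 0 0 0 0 0 0;0 0 2 0 0 0 0;0 0 2 0 0 0 0'
python3 - <<'E'
from h import *
im,d=capture("wrist")
cv2.imwrite("pics/w3.png",im[:,:,::-1])
s=env.state();print(s["tool_pos"],s["force"])
c=calibration("wrist");K,T=c["mtx"],c["T"]
v,u=np.mgrid[:400,:640];P=np.stack([(u-K[0,2])/K[0,0]*d,(v-K[1,2])/K[1,1]*d,d],-1)@T[:3,:3].T+T[:3,3]
q=P[(np.hypot(P[...,0]-.492,P[...,1]+.06)<.034)&(P[...,2]>.039)&(P[...,2]<.0425)]
print(len(q),[np.round(np.array(x),1) for x in cv2.minEnclosingCircle((q[:,:2]*1000).astype(np.float32))],np.median(q[:,2]))
E
```

```text
t: 7.02
tool_pos: [0.4927, -0.0601, 0.2428]
tcp_rot: [-0.0, 0.14, 0.99, 0.0]
force: [-0.7, -0.3, 0.2]
gripper_width: 0.0003
finger_force: 0.0
[ 0.49239229 -0.059992    0.24223637] [-1.59503585 -0.05082526 -0.10047769]
2081 [array([491.6, -60.9]), np.float64(29.5)] 0.03956019954503215
```

View pics/w3.png

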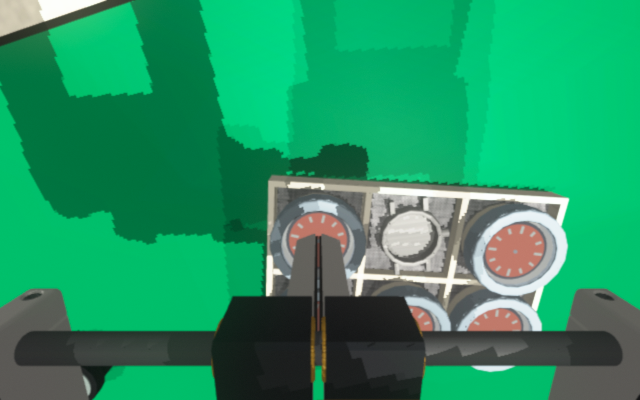

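The tip is at the lid centre, about (318, 240), and centred to within a millimetre or two by depth. Pressing down.

```bash
python3 -m handwheel '0 0 2 0 0 0 0;0 0 1 0 0 0 0;0 0 1 0 0 0 0;0 0 1 0 0 0 0;0 0 1 0 0 0 0;0 0 1 0 0 0 0;0 0 1 0 0 0 0;0 0 0 0 0 0 0;0 0 0 0 0 0 0;0 0 0 0 0 0 0'
python3 -m handwheel '0 0 1 0 0 0 0;0 0 1 0 0 0 0;0 0 0.5 0 0 0 0;0 0 0.5 0 0 0 0;0 0 0 0 0 0 0;0 0 0 0 0 0 0;0 0 0 0 0 0 0;0 0 0 0 0 0 0;0 0 0 0 0 0 0;0 0 0 0 0 0 0'
```

```text
t: 7.9
tool_pos: [0.4926, -0.06, 0.2367]
tcp_rot: [0.0, 0.14, 0.99, 0.0]
force: [-3.2, 0.6, 8.6]
gripper_width: 0.0005
finger_force: 4.1
t: 8.73
tool_pos: [0.4926, -0.06, 0.2344]
tcp_rot: [0.0, 0.14, 0.99, -0.0]
force: [-6.1, 1.2, 12.1]
gripper_width: 0.0004
finger_force: 5.8
```

```bash
python3 -m handwheel '0.5 0 1 0 0 0 0;0 0 1 0 0 0 0;0 0 0.5 0 0 0 0;0 0 0.5 0 0 0 0;0 0 0.5 0 0 0 0;0 0 0 0 0 0 0;0 0 0 0 0 0 0;0 0 0 0 0 0 0;0 0 0 0 0 0 0;0 0 0 0 0 0 0'
```

```text
t: 9.57
tool_pos: [0.4924, -0.0599, 0.2319]
tcp_rot: [0.001, 0.14, 0.99, -0.0]
force: [-5.8, 1.6, 15.8]
gripper_width: 0.0006
finger_force: 7.6
```

```bash
python3 -m handwheel '0.5 0 1 0 0 0 0;0 0 1 0 0 0 0;0 0 0.5 0 0 0 0;0 0 0.5 0 0 0 0;0 0 0 0 0 0 0;0 0 0 0 0 0 0;0 0 0 0 0 0 0;0 0 0 0 0 0 0;0 0 0 0 0 0 0;0 0 0 0 0 0 0'
```

```text
t: 10.4
tool_pos: [0.4922, -0.0599, 0.2304]
tcp_rot: [0.002, 0.14, 0.99, -0.0]
force: [-7.7, 1.8, 21.4]
gripper_width: 0.0005
finger_force: 10.7
```

```bash
python3 -m handwheel '0 0 0.5 0 0 0 0;0 0 0.5 0 0 0 0;0 0 0 0 0 0 0;0 0 0 0 0 0 0;0 0 0 0 0 0 0;0 0 0 0 0 0 0;0 0 0 0 0 0 0;0 0 0 0 0 0 0;0 0 0 0 0 0 0;0 0 0 0 0 0 0'
python3 -m handwheel '0 0 -2 0 0 0 0;0 0 -2 0 0 0 0;0 0 -2 0 0 0 0;0 0 -2 0 0 0 0;0 0 -2 0 0 0 0;0 0 -2 0 0 0 0;0 0 -3 0 0 0 0;0 0 -5 0 0 0 0;0 0 -10 0 0 0 0;0 0 -15 0 0 0 0'
python3 -m handwheel '0 0 -20 0 0 0 0;0 0 -20 0 0 0 0;0 0 -20 0 0 0 0;0 0 -20 0 0 0 0;0 0 -20 0 0 0 0;0 0 -15 0 0 0 0;0 0 -5 0 0 0 0;0 0 0 0 0 0 0;0 0 0 0 0 0 0;0 0 0 0 0 0 0'
python3 - <<'E'
from h import *
im,d=capture("wrist");cv2.imwrite("pics/w4.png",im[:,:,::-1])
c=calibration("wrist");K,T=c["mtx"],c["T"]
v,u=np.mgrid[:400,:640];P=np.stack([(u-K[0,2])/K[0,0]*d,(v-K[1,2])/K[1,1]*d,d],-1)@T[:3,:3].T+T[:3,3]
for x,y in [(.492,-.060),(.534,.059),(.591,.0385)]:
    for k in range(5):
        m=(np.hypot(P[...,0]-x,P[...,1]-y)<.032)&(P[...,2]>.033)&(P[...,2]<.05); q=P[m]; x,y=q[:,:2].mean(0)
    rr=np.hypot(q[:,0]-x,q[:,1]-y);g=q[(rr>.024)&(rr<.029)]
    print(np.round([x,y],4),len(q),"rim",np.median(g[:,2]),"win",np.median(q[rr<.02,2]),"slope",np.linalg.lstsq(np.c_[g[:,:2]-[x,y],np.ones(len(g))],g[:,2],rcond=None)[0])
E
```

```text
t: 11.23
tool_pos: [0.4922, -0.0599, 0.2303]
tcp_rot: [0.002, 0.14, 0.99, -0.0]
force: [-10.7, 1.9, 25.3]
gripper_width: 0.0005
finger_force: 12.9
t: 12.07
tool_pos: [0.4912, -0.0597, 0.2689]
tcp_rot: [-0.002, 0.14, 0.99, 0.0]
force: [-0.5, 0.2, -0.1]
gripper_width: 0.0004
finger_force: 0.0
t: 12.9
tool_pos: [0.4915, -0.0598, 0.3883]
tcp_rot: [-0.001, 0.14, 0.99, 0.0]
force: [0.1, -0.6, 0.1]
gripper_width: 0.0007
finger_force: 0.0
[ 0.4916 -0.0612] 2425 rim 0.03650624175222969 win 0.03569905472961776 slope [ 0.00908775 -0.00124047  0.03646667]
[0.5337 0.0579] 2391 rim 0.03620829813680754 win 0.03537392233059605 slope [0.00697908 0.00216594 0.03616492]
[0.591  0.0373] 2092 rim 0.03626146141000755 win 0.035324199970132864 slope [ 0.00935871 -0.00092161  0.03615265]
```

View pics/w4.png

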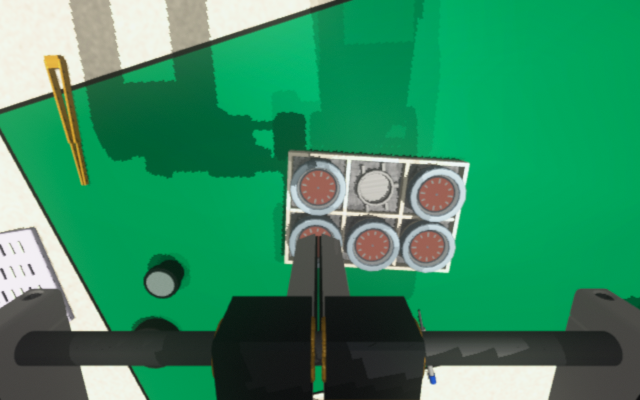

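The picture shows the pressed lid at (318, 187), and nothing else has shifted. It is level and within 0.3 mm of the other lids. A quick light rim press will confirm it no longer rocks.

```bash
python3 -m handwheel '2 0 10 0 0 0 0;4 0 20 0 0 0 0;4 0 20 0 0 0 0;4 0 20 0 0 0 0;4 0 20 0 0 0 0;4 0 20 0 0 0 0;0 0 18 0 0 0 0;0 0 10 0 0 0 0;0 0 5 0 0 0 0;0 0 3 0 0 0 0'
python3 -m handwheel '0 0 2 0 0 0 0;0 0 2 0 0 0 0;0 0 1 0 0 0 0;0 0 1 0 0 0 0;0 0 0.5 0 0 0 0;0 0 0.5 0 0 0 0;0 0 0 0 0 0 0;0 0 0 0 0 0 0;0 0 0 0 0 0 0;0 0 0 0 0 0 0'
```

```text
t: 13.78
tool_pos: [0.4702, -0.0536, 0.2425]
tcp_rot: [-0.001, 0.14, 0.99, 0.0]
force: [-0.6, 0.1, 0.8]
gripper_width: 0.0003
finger_force: 0.0
t: 14.62
tool_pos: [0.4706, -0.0537, 0.2368]
tcp_rot: [0.0, 0.14, 0.99, 0.0]
force: [0.1, 0.1, -0.1]
gripper_width: 0.0006
finger_force: 0.0
```

```bash
python3 -m handwheel '0 0 0.5 0 0 0 0;0 0 0.5 0 0 0 0;0 0 0.5 0 0 0 0;0 0 0.5 0 0 0 0;0 0 0 0 0 0 0;0 0 0 0 0 0 0;0 0 0 0 0 0 0;0 0 0 0 0 0 0;0 0 0 0 0 0 0;0 0 0 0 0 0 0'
```

```text
t: 15.45
tool_pos: [0.4706, -0.0537, 0.2348]
tcp_rot: [0.0, 0.14, 0.99, 0.0]
force: [-0.8, 0.8, 3.6]
gripper_width: 0.0002
finger_force: 1.7
```

```bash
python3 -m handwheel '0 0 0.5 0 0 0 0;0 0 0.5 0 0 0 0;0 0 0 0 0 0 0;0 0 0 0 0 0 0;0 0 0 0 0 0 0;0 0 0 0 0 0 0;0 0 0 0 0 0 0;0 0 0 0 0 0 0;0 0 0 0 0 0 0;0 0 0 0 0 0 0'
python3 -m handwheel '0 0 -2 0 0 0 0;0 0 -2 0 0 0 0;0 0 -3 0 0 0 0;0 0 -5 0 0 0 0;0 0 -10 0 0 0 0;0 0 -15 0 0 0 0;0 0 -20 0 0 0 0;0 0 -20 0 0 0 0;0 0 -20 0 0 0 0;0 0 -10 0 0 0 0'
python3 -m handwheel '0 0 0 0 0 0 0;0 0 0 0 0 0 0;0 0 0 0 0 0 0;0 0 0 0 0 0 0;0 0 0 0 0 0 0;0 0 0 0 0 0 0;0 0 0 0 0 0 0;0 0 0 0 0 0 0;0 0 0 0 0 0 0;0 0 0 0 0 0 0'
```

```text
t: 16.28
tool_pos: [0.4706, -0.0537, 0.2342]
tcp_rot: [0.0, 0.14, 0.99, 0.0]
force: [-2.6, 0.7, 5.8]
gripper_width: 0.0002
finger_force: 2.9
t: 17.12
tool_pos: [0.471, -0.0538, 0.3442]
tcp_rot: [0.003, 0.14, 0.99, -0.0]
force: [0.5, -0.6, 0.4]
gripper_width: 0.0008
finger_force: 0.0
t: 17.95
tool_pos: [0.4706, -0.0537, 0.3407]
tcp_rot: [0.0, 0.14, 0.99, 0.0]
force: [-0.3, 0.0, -0.1]
gripper_width: 0.0006
finger_force: 0.0
```

The rim now resists at the foam's stiffness, about 3.7 N/mm, with no rocking, so the lid is home.

```bash
python3 -c "
from bench import workorder
print(workorder.hand_in())"
```

```text
the job is handed in; nothing more can be done
None
```

I found the loose lid (the box at about x 0.492, y -0.060), pressed it home at its centre with about 25 N, and checked that its rim no longer rocks; I picked it out by its height, so no other lid was touched, and I handed the job in at about 18 s.

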